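# Pulse the spice grinder with its bayonet lid

### The job

Put the orange lid on the spice grinder, its two lugs down through the slots at the white marks until it sits fully home, then twist it clockwise against the spring to the green marks, halfway to the lock, and keep holding it there: the program finishes with the gripper still gripping the lid. Never let the lid click round to the lock at the red marks, and do not knock over or shove the other things on the worktop.

Things in the scene. Friction and masses are not known exactly. Their poses are not given: they have to be found in the camera images.
- grinder: spice grinder fixed upright on the worktop: steel housing 110 mm wide at the foot, grey collar 90 mm across on top, rim 104 mm high. Origin: centre of its underside; z up; its slots with white marks lie at its +x and -x sides. Every mark occurs twice, opposite; seen from above green is 42 deg and red 84 deg clockwise (negative yaw) of white
- mouth (a point): centre of the grinder's mouth at rim height: a 61 mm bore (the lid's plug has 3.5 mm play all round) with a 6 mm thick edge. Two slots 17 mm wide, at the white marks, cut the edge out to 38 mm from the axis and let the lugs down into a track below. A wall stops counter-clockwise turns; turned clockwise, the lugs run under the edge
- lid: loose orange lid, about 120 g, standing upright. Origin: centre of underside, z up. Black plug 54 mm across, 12.5 mm high; two black lugs at its foot, 10 wide, 5 thick, reach 34 mm from the axis at +x and -x; then an orange disc 70 mm across, 7 thick, white pointer over each lug. A half turn makes no difference. Fully home, the disc rests on the rim, origin 91.5 mm above the grinder's origin
- lid_grip (a point): middle of the upright orange grip bar on the lid, 36.5 mm above the lid's origin: bar 50 mm long along the lid's x (over the lugs and pointers), 16 mm thick along y, from 19.5 to 53.5 mm above the lid's origin
- pulse_mark: the two green marks: origin on the grinder's axis at the rim, x axis towards one of them, z up. The lid's pointers are at green when its x axis lies along this x axis, either way round
- lock_mark: the two red marks (lock): origin on the grinder's axis at the rim, x axis towards one of them. Two sprung nubs in the track resist the lugs from about 52 deg clockwise of white and snap behind them past 68 deg: that is the click
- pulse_ring (a joint): turn of a spring-loaded ring in the track, rad, 0 at rest, growing clockwise. The lugs push it once the lid has turned about 0.18 rad (0.05 to 0.3, for play) from the slots, so it reads about 0.55 with the lid at green. It pushes back with about 0.1 N m there and turns the lid back if let go
- spice_red: bystander: spice jar with red cap, 45 mm across, 106 mm high, origin under its centre
- pepper_mill: bystander: wooden pepper mill, 58 mm across, 150 mm high, origin under its centre
- salt: bystander: glass salt shaker, 44 mm across, 90 mm high, origin under its centre
- cup: bystander: green cup with handle, 65 x 91 x 52 mm, origin under its centre
- tin: bystander: food tin, 57 mm across, 72 mm high, origin under its centre
- lemon: bystander: lemon, 67 x 54 x 54 mm, origin under its centre
- teaspoon: bystander: steel teaspoon lying flat, 130 mm long, origin under its centre
Things that resemble listed ones, but are neither listed nor needed, are in the scene too. What is shaped like the lid but pink is not meant.

How it is judged:
By the outcome, as a careful person would: the job done as asked, in the order asked, and still so for the second after the job is handed in, while the arm keeps its last pose, push and grip.
It also fails if it takes over 48 s, if anything falls off the work surface, if the arm or the gripper's body presses on something with over 40 N, if the wrist force passes 120 N, or if a joint passes its speed limit or range.

### The arm

A 6-joint arm with a two-finger parallel gripper is mounted at the origin on a cart in front of the work surface, level with it; the furniture and walls round the work are solid. World frame = base frame: x ahead of the robot, y to its left, z up, the work surface at z = 0. Lengths are in mm, angles in rad, forces in N, time in s.
With the tool pointing down it reaches from about 275 to 750 mm from the base axis. Payload 10.2 kg.
Tool frame: the origin (TCP) lies at the very end of the fingers, on their centre line; the grasp point (between the pads) lies 19 mm behind it; z points along the fingers, y is the line along which they close (so a half turn about z gives the same grasp; the last joint's range is limited). The gripper opens to 85 mm and grips with 20 to 120 N. Pads are 22 mm wide; open, the fingers measure 114 mm over their backs; the gripper's body (76 mm by 85 mm) begins 54 mm behind the grasp point. The pads swing forward as they close: fully open they stand 13 mm farther back than shut.
Start: joints at [1.081, 0.313, 1.498, -0, 1.331, -0.223], TCP at [138.427, 506.428, 231.294] pointing down, gripper open.
Joint ranges: [-2.94, 2.94], [-0.97, 2.17], [0.19, 2.56], [-1.23, 4.37], [0.02, 3.11], [-2.88, 2.88]. Speed limits (rad/s): [2.39, 2.39, 3.01, 3.14, 3.14, 3.14].

### API

Orientations are given as a unit quaternion [w, x, y, z].
In Python, from rig import telemetry, optics, ctrl gives the robot as it stands.
- The arm moves only by the tool servo_tool, never from a script. Its argument "deltas" is a list of rows, each a list of 3 entries, a list of its own where there are three numbers: the shift along the tool's x, y, z in units of 20 cm (1.0 is 20 cm), then the turn, a rotation vector about the tool's x, y, z in units of 90 degrees (1.0 is 90 degrees), then the opening, from 0 (shut) to 1 (fully open). A call has 1 to 8 rows; each row shifts and turns the commanded pose from where the row before left it, along the tool's axes as they then stand; what a row does not reach is not made up. A row lasts 1/10 s, in which the tool goes at most 50 mm and 8.59 degrees, less where a joint would pass 70% of its speed; a pose out of reach is approached as far as the arm can. A call with a number of a shift or a turn outside -1 to 1 is refused whole. A call with a gripper value outside its range is refused whole. The fingers move at their own pace and stop on an object; "squeeze" is the grip in N (left out, the last holds). Time passes only in rows, so rows that do not move let the fingers close. It gives the time, the measured TCP pose, the force, the opening and the grip force at its end, in the units of the state.
- telemetry.sense(): the state, without advancing time (a new reading comes with each control period).
- optics.capture(name): name is "scene" or "top" or "wrist"; returns the picture (480x640x3 uint8, blue, green, red); there is no depth.
- optics.camera_model(name): a dict with "vfov" (degrees; the focal length in pixels is half the picture's height over the tangent of half this angle, whatever the lens; pixels are square), "cx", "cy" (the principal point, pixels), "R" (3x3) and "t" (3): a world point X has camera coordinates R X + t; the wrist camera has in their place "mount" (4x4, takes a point from camera to tool coordinates, whose origin is the TCP and whose axes are the flange's). Camera axes: x right, y down, z forward; pixel columns grow to the right and rows downward; lengths in mm; the calibration is good to about 2 mm. The wrist camera is an equidistant fisheye: a pixel r from the principal point sees the ray r / f radians off the axis. A picture is of the moment at which its call begins: read the wrist's pose just before it. camera_model takes no time and is no camera call.
- ctrl.finish_job(): hands the job in; it is judged then, once.
The state is a dict: "time_s": time; "joints": joint angles; "dq": joint speeds; "tau": joint torques, N m; "eef_pos": TCP position; "ee_rot": TCP orientation; "force": force on the tool from outside, world axes, zero at the start; "wrist_torque": the same for the moment, N m; "grip_width": opening from 0.0 (shut) to 1.0 (fully open); "grip_force": force on a finger pad.
Only numpy, scipy, OpenCV 4.12 (cv2) and the standard library are available. Lean on these libraries where they do the work, as an engineer would, in place of code of your own. Each camera call takes 0.05 s, during which the arm holds its last target. There are 200 camera calls.

## Working session

There is one attempt and no reset: what is moved stays moved. The work goes in short steps, Python scripts to look and compute and a tool call to move; the robot and the scene stay as the last step left them, time stands still between calls to the robot, and variables do not carry over. Pictures are saved under pics/ and viewed, at most 10 in all, crops included, and the job is handed in when it is done.

Besides the shell and the picture viewer there is one more tool, called after "Emit:" by a JSON object that holds its "name" and its "arguments". servo_tool: Moves the arm, as the interface text tells. Its arguments: {"type":"object","properties":{"deltas":{"type":"array"},"squeeze":{"type":"number"}},"required":["deltas"]}

```bash
mkdir -p pics
cat > h.py <<'E'
import numpy as np,cv2
from rig import telemetry,optics,ctrl
from scipy.spatial.transform import Rotation as Rn
def cam(n):
    m=optics.camera_model(n); return m,240/np.tan(np.radians(m["vfov"])/2)
def ray(n,u,v,s=None):
    m,f=cam(n); x,y=u-m["cx"],v-m["cy"]
    if n!="wrist":
        R=np.array(m["R"]);t=np.array(m["t"]); return -R.T@t, R.T@np.array([x/f,y/f,1])
    r=np.hypot(x,y)+1e-9; a=r/f; d=np.array([np.sin(a)*x/r,np.sin(a)*y/r,np.cos(a)])
    M=np.array(m["mount"]); q=s["ee_rot"]; W=Rn.from_quat([q[1],q[2],q[3],q[0]]).as_matrix()
    return W@M[:3,3]+np.array(s["eef_pos"]), W@M[:3,:3]@d
def onz(n,u,v,z,s=None):
    o,d=ray(n,u,v,s); return o+d*(z-o[2])/d[2]
E
python3 - <<'E'
from h import *
s=telemetry.sense(); print(s)
for n in("scene","top","wrist"):
    im=optics.capture(n); cv2.imwrite(f"pics/{n}0.png",im); m,f=cam(n);print(n,{k:np.round(v,3).tolist() for k,v in m.items()})
E
```

```text
{'time_s': 0.0, 'joints': array([ 1.08058983e+00,  3.13460869e-01,  1.49846682e+00,  1.71776130e-05,
        1.33097905e+00, -2.23412387e-01]), 'dq': array([-0.00055316,  0.00045892,  0.00151569,  0.00041464, -0.00022823,
       -0.00025033]), 'tau': array([ 8.26854966e-05, -4.12261641e+01, -2.59748411e+01, -8.49124513e-05,
        4.04350998e-03, -1.00661973e-05]), 'eef_pos': array([138.29858946, 506.18546617, 230.71831668]), 'ee_rot': array([-2.37312660e-04,  1.33003778e-01,  9.91115313e-01, -6.12746701e-04]), 'force': array([-0.08971109, -0.56771148, -0.37216859]), 'wrist_torque': array([ 0.04219386, -0.00410186, -0.01026464]), 'grip_force': 0.0, 'grip_width': 0.9949787377314988}
scene {'vfov': 44.665, 'cx': 319.846, 'cy': 236.941, 'R': [[0.475, -0.88, -0.009], [-0.64, -0.339, -0.69], [0.604, 0.333, -0.724]], 't': [-168.17, 415.305, 1156.573]}
top {'vfov': 50.777, 'cx': 322.486, 'cy': 230.908, 'R': [[-0.013, -1.0, 0.008], [-0.945, 0.01, -0.328], [0.328, -0.012, -0.945]], 't': [67.448, 521.68, 1396.038]}
wrist {'vfov': 65.706, 'cx': 322.206, 'cy': 236.35, 'mount': [[-0.0, -0.947, -0.322, 82.392], [1.0, 0.0, -0.002, 0.476], [0.002, -0.322, 0.947, -143.522], [0.0, 0.0, 0.0, 1.0]]}
```

View pics/top0.png

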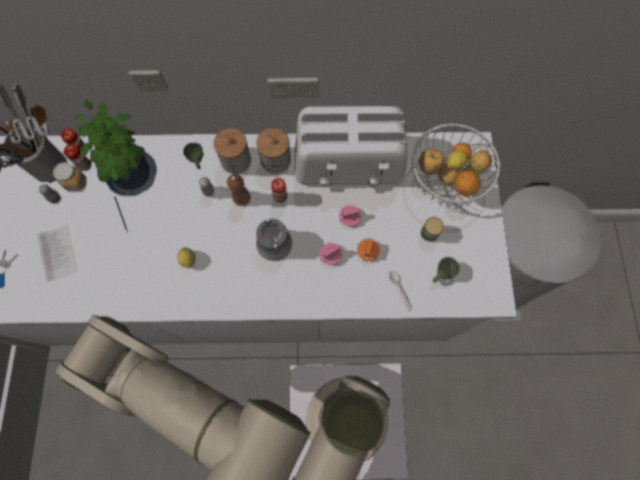

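View pics/scene0.png

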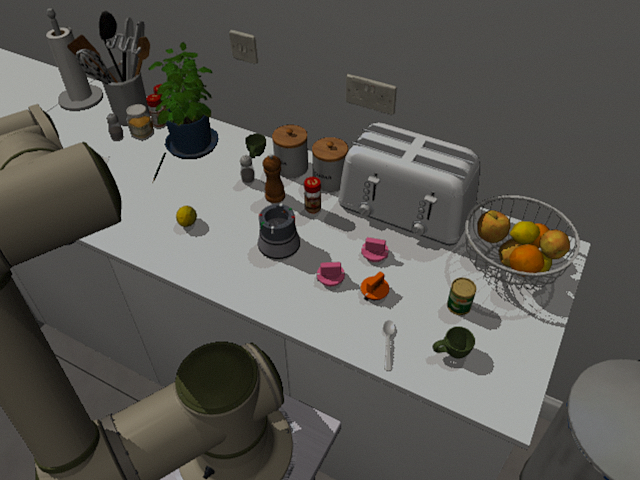

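Top view candidates: orange lid (368,250), pink lookalikes (331,254) and (350,216), oranges in basket (467,183) and (461,152). I choose (368,250): an orange disc with a bar on it. The grinder is at (273,240), and in the scene view the lid is at (375,287) and the grinder at (278,230).

Run:
```python
from h import *
t=cv2.imread("pics/top0.png"); s=cv2.imread("pics/scene0.png")
a=cv2.resize(t[200:290,245:395],None,fx=5,fy=5,interpolation=cv2.INTER_CUBIC)
cv2.imwrite("pics/crop1.png",a)
print("lid top z19",onz("top",368,251,16),"scene",onz("scene",375,289,16))
print("grinder rim",onz("top",272,234,104),"scene",onz("scene",277,214,104))
for n,p in dict(pinkA=(331,255),pinkB=(350,217)).items(): print(n,onz("top",*p,16))
for n,p,z in (("redjar",(280,186),106),("mill",(235,180),150),("tin",(432,226),72),("cup",(447,266),50),("spoon",(400,288),3)): print(n,onz("top",*p,z))
```

```text
lid top z19 [481.12430172 -77.48245014  16.        ] scene [479.70316929 -83.29764369  16.        ]
grinder rim [508.89648335 207.43209732 104.        ] scene [516.21310212 208.3150092  104.        ]
pinkA [469.69324032  35.41824408  16.        ]
pinkB [592.2955276  -26.12260229  16.        ]
redjar [659.37957837 186.29520554 106.        ]
mill [659.8446576  313.58560766 150.        ]
tin [ 539.92471471 -265.90374783   72.        ]
cup [ 422.12879376 -304.96182913   50.        ]
spoon [ 368.22648102 -169.88213628    3.        ]
```

View pics/crop1.png

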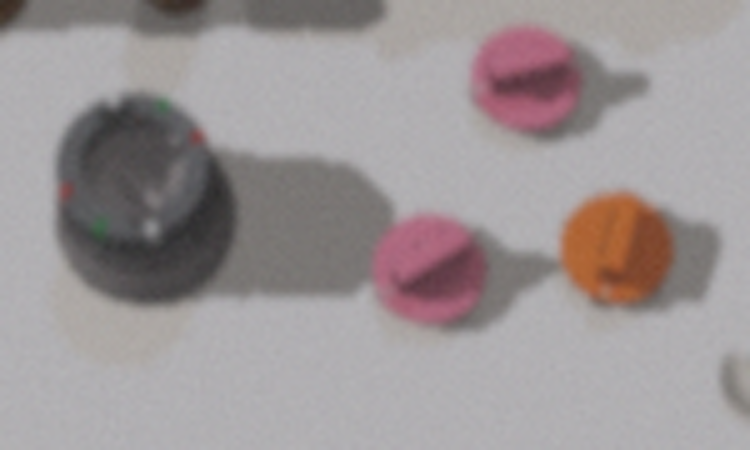

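The crop confirms (368,250) is the orange lid, with its bar running nearly along world x. The grinder's white marks are at the bottom (152,230) and top-left of the crop, with green and red clockwise of them. I'll move over the grinder and look with the wrist camera.

Emit:
{"name": "servo_tool", "arguments": {"deltas": [[[-0.22,-0.1,0],[0,0,0],1],[[-0.22,-0.1,0],[0,0,0],1],[[-0.22,-0.1,0],[0,0,0],1],[[-0.22,-0.1,0],[0,0,0],1],[[-0.22,-0.1,0],[0,0,0],1],[[-0.22,-0.1,0],[0,0,0],1],[[-0.22,-0.1,0],[0,0,0],1],[[-0.22,-0.1,0],[0,0,0],1]]}}

```text
time_s: 0.95
eef_pos: [437.0, 257.7, 231.3]
ee_rot: [-0.0, 0.133, 0.991, 0.0]
force: [0.8, 1.3, 0.5]
grip_width: 1.001
grip_force: 0.0
```

Emit:
{"name": "servo_tool", "arguments": {"deltas": [[[-0.22,-0.1,0],[0,0,0],1],[[-0.22,-0.05,0],[0,0,0],1],[[0,0,0],[0,0,0],1],[[0,0,0],[0,0,0],1],[[0,0,0],[0,0,0],1]]}}

```text
time_s: 1.45
eef_pos: [512.0, 207.8, 231.2]
ee_rot: [-0.0, 0.133, 0.991, -0.0]
force: [-1.2, 1.2, 0.1]
grip_width: 1.0
grip_force: 0.0
```

Run:
```python
from h import *
s=telemetry.sense(); im=optics.capture("wrist"); print(s["eef_pos"],s["ee_rot"],s["joints"])
cv2.imwrite("pics/w1.png",im); np.save("s1.npy",s,allow_pickle=True)
```

```text
[511.97553815 207.75017718 231.21640606] [-2.98773733e-04  1.32558927e-01  9.91175081e-01 -1.47991619e-05] [ 1.73332587e-01  3.74101343e-01  1.41280050e+00  1.55548396e-04
  1.35526947e+00 -1.13159654e+00]
```

View pics/w1.png

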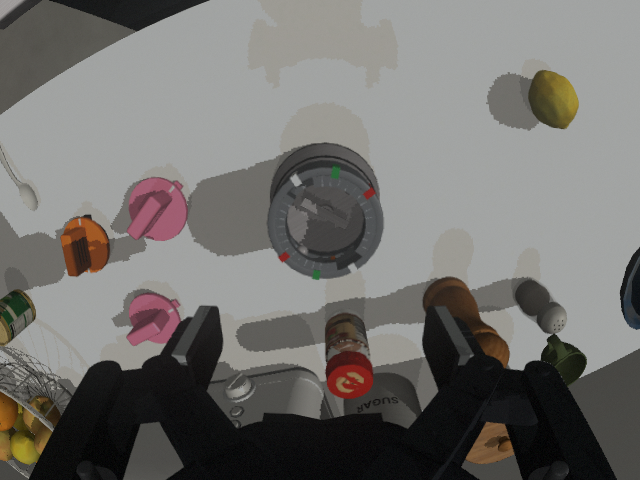

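The wrist view shows the grinder centred near (325,222). Its white marks are at (296,181) and (353,267), green at (335,172) and (316,274), red at (369,193) and (283,257). The orange lid is at (85,245).

```bash
cat > g.py <<'E'
from h import *
def marks(im,s,guess,z=104):
    hsv=cv2.cvtColor(im,cv2.COLOR_BGR2HSV).astype(int); H,S,V=hsv[...,0],hsv[...,1],hsv[...,2]
    M={"white":(V>170)&(S<60),"green":(H>45)&(H<85)&(S>100),"red":((H<10)|(H>170))&(S>120)}
    yy,xx=np.mgrid[:480,:640]; out={}
    for c,ps in guess.items():
        P=[]
        for u,v in ps:
            k=M[c]&(abs(xx-u)<9)&(abs(yy-v)<9); P.append(onz("wrist",xx[k].mean(),yy[k].mean(),z,s)[:2]); n=k.sum()
            print(c,n,xx[k].mean(),yy[k].mean(),P[-1].round(1))
        d=P[0]-P[1]; out[c]=(sum(P)/2,np.degrees(np.arctan2(d[1],d[0])))
        print(c,"mid",out[c][0].round(1),"r",np.hypot(*d)/2,"yaw",out[c][1])
    return out
E
python3 - <<'E'
from g import *
s=np.load("s1.npy",allow_pickle=True).item(); im=cv2.imread("pics/w1.png")
marks(im,s,{"white":[(296,181),(353,267)],"green":[(335,172),(316,274)],"red":[(369,193),(283,257)]})
hsv=cv2.cvtColor(im,cv2.COLOR_BGR2HSV)
m=cv2.inRange(hsv,(5,150,60),(16,255,255)); m[:200]=0;m[285:]=0;m[:,150:]=0
u,v=cv2.moments(m,True)["m10"],cv2.moments(m,True)["m01"]; a=m.sum()/255; print(u/a,v/a,onz("wrist",u/a,v/a,18,s))
# pointer ends + bar ends
for p in((85,215),): print(onz("wrist",*p,19.5,s))
E
```

```text
white 0 nan nan [nan nan]
white 0 nan nan [nan nan]
white mid [nan nan] r nan yaw nan
green 91 335.27472527472526 171.23076923076923 [475.1 227.7]
green 56 315.94642857142856 274.39285714285717 [551.  191.9]
green mid [513.  209.8] r 41.94160837367214 yaw 154.74020585086828
red 80 369.1 192.925 [497.4 248. ]
red 61 283.6885245901639 256.55737704918033 [529.5 171.5]
red mid [513.5 209.8] r 41.489599903269365 yaw 112.77843015853858
84.79656862745098 243.90379901960785 [484.4455337  -77.73445144  18.        ]
[452.29629286 -58.98215819  19.5       ]g.py:9: RuntimeWarning: Mean of empty slice.
  k=M[c]&(abs(xx-u)<9)&(abs(yy-v)<9); P.append(onz("wrist",xx[k].mean(),yy[k].mean(),z,s)[:2]); n=k.sum()
  ret = ret.dtype.type(ret / rcount)
g.py:10: RuntimeWarning: Mean of empty slice.
  print(c,n,xx[k].mean(),yy[k].mean(),P[-1].round(1))
```

Emit:
{"name": "servo_tool", "arguments": {"deltas": [[[-0.04,-0.24,0.04],[0,0,0],1],[[-0.04,-0.24,0.04],[0,0,0],1],[[-0.04,-0.24,0.04],[0,0,0],1],[[-0.04,-0.24,0.04],[0,0,0],1],[[-0.04,-0.24,0.04],[0,0,0],1],[[-0.04,-0.24,0.04],[0,0,0],1],[[0,0,0],[0,0,0],1],[[0,0,0],[0,0,0],1]]}}

```text
time_s: 2.3
eef_pos: [482.8, -83.1, 183.5]
ee_rot: [0.0, 0.133, 0.991, 0.0]
force: [0.6, 1.1, 0.2]
grip_width: 0.998
grip_force: 0.0
```

Run:
```python
from h import *
s=telemetry.sense(); im=optics.capture("wrist"); print(s["eef_pos"],s["ee_rot"],s["joints"])
cv2.imwrite("pics/w2.png",im); np.save("s2.npy",s,allow_pickle=True)
```

```text
[482.84261985 -83.08890358 183.48870802] [5.10222149e-05 1.33403720e-01 9.91061769e-01 1.18393277e-04] [-4.10214858e-01  2.80583782e-01  1.67187348e+00  2.75471178e-04
  1.18910185e+00 -1.71350857e+00]
```

View pics/w2.png

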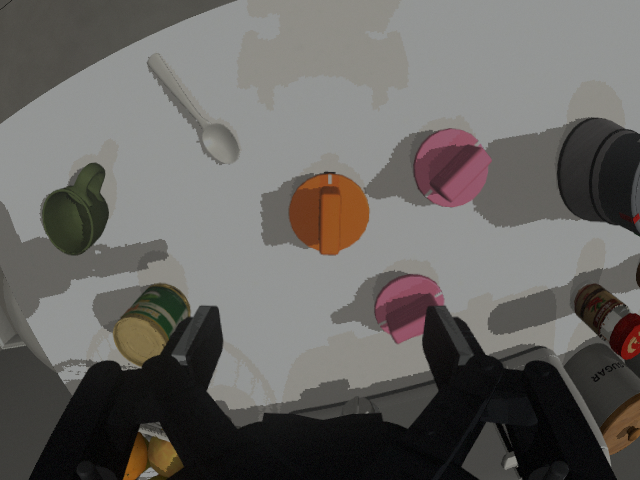

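The wrist view shows the orange lid's disc centred near (329,213), pointer at (330,178), and the bar almost along the image column, so tool x is nearly along lid x.

Run:
```python
from h import *
s=np.load("s2.npy",allow_pickle=True).item(); im=cv2.imread("pics/w2.png")
hsv=cv2.cvtColor(im,cv2.COLOR_BGR2HSV)
m=cv2.inRange(hsv,(5,150,60),(16,255,255)); m[:150]=0;m[280:]=0;m[:,:260]=0;m[:,390:]=0
c=max(cv2.findContours(m,0,1)[0],key=cv2.contourArea)[:,0].astype(float)
W=np.array([onz("wrist",u,v,19.5,s)[:2] for u,v in c])
# circle fit on side/top part of contour
from scipy.optimize import least_squares
k=(c[:,1]<232)
r=least_squares(lambda p:np.hypot(*(W[k]-p[:2]).T)-p[2],[482,-80,35],loss="soft_l1"); print("disc",r.x.round(1))
p=r.x[:2]
yy,xx=np.mgrid[:480,:640]; V=hsv[...,2].astype(int)
for v in (195,205,215,225,235,245): print(v,V[v,312:348].tolist())
w=(V>120)&(hsv[...,1]<90)&(yy>170)&(yy<190)&(abs(xx-330)<10); print("ptr",w.sum(),xx[w].mean(),yy[w].mean())
q=onz("wrist",xx[w].mean(),yy[w].mean(),19.5,s)[:2]; d=p-q; print("ptr",q,"yaw",np.degrees(np.arctan2(d[1],d[0])))
```

```text
disc [485.8 -78.   33.8]
195 [108, 108, 108, 107, 106, 108, 109, 94, 81, 94, 121, 139, 146, 146, 146, 147, 147, 146, 147, 146, 146, 147, 146, 145, 146, 145, 146, 134, 132, 140, 146, 147, 146, 147, 147, 147]
205 [107, 108, 107, 107, 106, 107, 107, 76, 74, 107, 127, 143, 147, 145, 146, 145, 146, 147, 146, 147, 146, 145, 145, 146, 147, 145, 146, 146, 139, 140, 146, 146, 145, 148, 147, 146]
215 [105, 107, 107, 106, 106, 108, 96, 74, 81, 110, 131, 147, 146, 146, 147, 146, 145, 145, 148, 147, 145, 145, 145, 144, 147, 145, 146, 143, 145, 147, 146, 146, 145, 147, 147, 146]
225 [107, 108, 108, 105, 106, 108, 86, 67, 84, 114, 133, 146, 147, 146, 145, 146, 145, 146, 145, 147, 146, 148, 146, 146, 147, 147, 147, 135, 138, 147, 146, 146, 146, 147, 146, 146]
235 [106, 105, 108, 106, 106, 107, 92, 81, 92, 117, 137, 147, 146, 147, 147, 147, 147, 147, 147, 146, 147, 147, 146, 146, 146, 146, 147, 135, 138, 146, 145, 147, 147, 147, 146, 146]
245 [129, 146, 146, 146, 146, 146, 146, 111, 97, 122, 139, 146, 146, 145, 147, 145, 146, 146, 146, 146, 146, 146, 146, 147, 146, 147, 147, 137, 139, 147, 146, 146, 146, 147, 147, 146]
ptr 63 330.4761904761905 175.8095238095238
ptr [454.58439616 -68.17450038] yaw -17.47462201193301
```

Run:
```python
from h import *
s=np.load("s2.npy",allow_pickle=True).item()
im=cv2.imread("pics/w2.png"); V=cv2.cvtColor(im,cv2.COLOR_BGR2HSV)[...,2].astype(int)
print(V[180:262,330].tolist())
a=onz("wrist",330.7,195,53.5,s)[:2];b=onz("wrist",330.4,245,53.5,s)[:2];d=b-a
print(a,b,"bar yaw",np.degrees(np.arctan2(d[1],d[0])))
c=np.array([485.5,-78.]); n=np.array([-d[1],d[0]])/np.hypot(*d); print("lateral offset of disc centre from bar line",(c-a)@n)
q=s["ee_rot"];R=Rn.from_quat([*q[1:],q[0]]).as_matrix(); print("tool x",np.degrees(np.arctan2(-R[1,0],-R[0,0])))
e=(a-np.array(s["eef_pos"])[:2]); print("bar line in tool y",R[:2,1]@e, "centre in tool xy",R[:2,:2].T@(c-s["eef_pos"][:2]))
```

```text
[140, 141, 141, 142, 144, 145, 117, 92, 89, 90, 86, 87, 89, 99, 125, 147, 145, 147, 145, 146, 146, 146, 147, 146, 147, 146, 146, 147, 147, 147, 147, 147, 146, 146, 148, 148, 147, 145, 147, 147, 145, 146, 146, 146, 147, 145, 147, 146, 147, 146, 147, 147, 147, 145, 146, 147, 146, 147, 146, 147, 147, 146, 145, 148, 146, 146, 146, 146, 147, 147, 146, 146, 145, 139, 123, 119, 148, 148, 148, 150, 148, 150]
[463.13290396 -71.00756601] [501.72787437 -81.55727797] bar yaw -15.288014662728191
lateral offset of disc centre from bar line -0.8474291810113073
tool x -15.332650421895211
bar line in tool y 6.439629754351024 centre in tool xy [-1.21717427  5.61044503]
```

Emit:
{"name": "servo_tool", "arguments": {"deltas": [[[-0.0075,0.03,0],[0,0,0],1],[[0,0,0.175],[0,0,0],1],[[0,0,0.175],[0,0,0],0.6],[[0,0,0.175],[0,0,0],0.5],[[0,0,0.175],[0,0,0],0.5],[[0,0,0.0875],[0,0,0],0.5],[[0,0,0],[0,0,0],0.5],[[0,0,0],[0,0,0],0.5]], "squeeze": 70}}

```text
time_s: 3.15
eef_pos: [486.8, -77.0, 26.6]
ee_rot: [0.0, 0.132, 0.991, -0.0]
force: [0.2, -0.7, -0.6]
grip_width: 0.496
grip_force: 0.0
```

Emit:
{"name": "servo_tool", "arguments": {"deltas": [[[0,0,0],[0,0,0],0.3],[[0,0,0],[0,0,0],0.25],[[0,0,0],[0,0,0],0.1],[[0,0,0],[0,0,0],0],[[0,0,0],[0,0,0],0],[[0,0,0],[0,0,0],0],[[0,0,0],[0,0,0],0],[[0,0,0],[0,0,0],0]]}}

```text
time_s: 3.95
eef_pos: [486.9, -78.0, 26.9]
ee_rot: [0.001, 0.133, 0.991, -0.0]
force: [-0.9, 1.7, 7.2]
grip_width: 0.176
grip_force: 69.3
```

Emit:
{"name": "servo_tool", "arguments": {"deltas": [[[0,0,-0.05],[0,0,0],0],[[0,0,-0.15],[0,0,0],0],[[0,0,-0.2],[0,0,0],0],[[0,0,-0.2],[0,0,0],0],[[0,0,-0.2],[0,0,0],0],[[0,0,0],[0,0,0],0],[[0,0,0],[0,0,0],0]]}}

```text
time_s: 4.65
eef_pos: [486.1, -77.9, 186.4]
ee_rot: [0.001, 0.133, 0.991, -0.0]
force: [0.2, 0.5, -1.9]
grip_width: 0.172
grip_force: 68.4
```

Run:
```python
from h import *
s=telemetry.sense(); im=optics.capture("wrist"); print(s["eef_pos"],s["ee_rot"],s["force"],s["wrist_torque"],s["grip_width"])
cv2.imwrite("pics/w3.png",im); np.save("s3.npy",s,allow_pickle=True)
```

```text
[486.06643834 -77.889664   186.44447332] [ 6.28877103e-04  1.33045681e-01  9.91109692e-01 -1.73107279e-04] [ 0.19304877  0.49148432 -1.87834249] [-0.02804011  0.07626668 -0.01277987] 0.17165797455210496
```

View pics/w3.png

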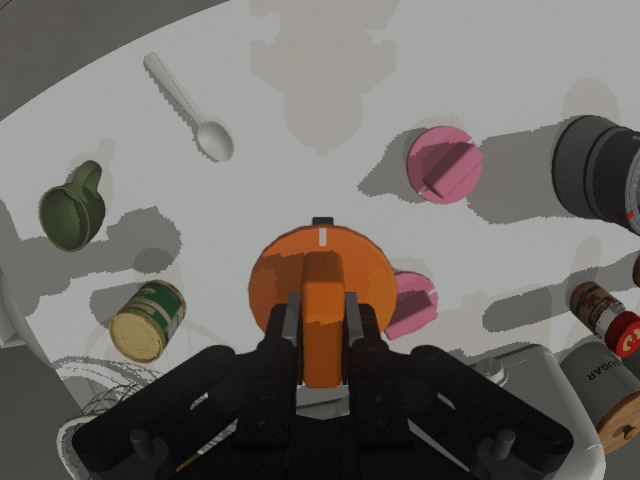

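The lid is held upright: disc spanning columns 249–397 around (323,290), pointer at (323,237), bar between the fingers. I'll measure its offset in the hand.

Run:
```python
from h import *
from scipy.optimize import least_squares
s=np.load("s3.npy",allow_pickle=True).item(); im=cv2.imread("pics/w3.png")
hsv=cv2.cvtColor(im,cv2.COLOR_BGR2HSV)
m=cv2.inRange(hsv,(4,150,50),(17,255,255)); m[:215]=0;m[320:]=0;m[:,:230]=0;m[:,410:]=0
c=max(cv2.findContours(m,0,1)[0],key=cv2.contourArea)[:,0].astype(float)
c=c[(c[:,1]<290)&~((abs(c[:,0]-323)<14))&((c[:,1]<262)|(abs(c[:,0]-323)>60))]
q=s["ee_rot"];R=Rn.from_quat([*q[1:],q[0]]).as_matrix(); P=np.array(s["eef_pos"])
for h in (-10,-8,-6,-4,-2):
    W=np.array([R.T@(onz("wrist",u,v,P[2]+h,s)-P) for u,v in c])
    r=least_squares(lambda p:np.hypot(*(W[:,:2]-p[:2]).T)-p[2],[0,0,35],loss="soft_l1")
    t=R.T@(onz("wrist",323,237,P[2]+h,s)-P)
    print(h,r.x.round(2),"res",np.abs(r.fun).mean().round(2),"ptr",t.round(1), "yaw(tool)",np.degrees(np.arctan2(t[1]-r.x[1],t[0]-r.x[0])).round(2))
```

```text
-10 [ 1.01  0.37 34.31] res 0.17 ptr [29.9  0.6 10. ] yaw(tool) 0.39
-8 [ 2.07  0.37 33.86] res 0.17 ptr [30.6  0.6  8. ] yaw(tool) 0.39
-6 [ 3.13  0.37 33.41] res 0.16 ptr [31.3  0.6  6. ] yaw(tool) 0.39
-4 [ 4.19  0.37 32.96] res 0.16 ptr [31.9  0.6  4. ] yaw(tool) 0.39
-2 [ 5.25  0.37 32.52] res 0.16 ptr [32.6  0.6  2. ] yaw(tool) 0.39
```

Emit:
{"name": "servo_tool", "arguments": {"deltas": [[[0.04,0.238,0],[0,0,0],0],[[0.04,0.238,0],[0,0,0],0],[[0.04,0.238,0],[0,0,0],0],[[0.04,0.238,0],[0,0,0],0],[[0.04,0.238,0],[0,0,0],0],[[0.04,0.238,0],[0,0,0],0],[[0,0,0],[0,0,0],0],[[0,0,0],[0,0,0],0]]}}

```text
time_s: 5.5
eef_pos: [514.3, 210.8, 184.1]
ee_rot: [-0.001, 0.132, 0.991, -0.001]
force: [0.1, -0.4, -1.1]
grip_width: 0.17
grip_force: 68.8
```

Emit:
{"name": "servo_tool", "arguments": {"deltas": [[[0,0,0],[0,0,-0.09],0],[[0,0,0],[0,0,-0.09],0],[[0,0,0],[0,0,-0.09],0],[[0,0,0],[0,0,-0.09],0],[[0,0,0],[0,0,0],0],[[0,0,0],[0,0,0],0]]}}

```text
time_s: 6.1
eef_pos: [515.1, 209.3, 185.3]
ee_rot: [-0.001, -0.146, 0.989, -0.0]
force: [-0.4, 0.4, -1.4]
grip_width: 0.175
grip_force: 68.8
```

Run:
```python
from h import *
s=telemetry.sense(); im=optics.capture("wrist"); print(s["eef_pos"],s["ee_rot"],s["force"],s["wrist_torque"],s["joints"])
q=s["ee_rot"];R=Rn.from_quat([*q[1:],q[0]]).as_matrix();print("yaw",np.degrees(np.arctan2(-R[1,0],-R[0,0])))
cv2.imwrite("pics/w4.png",im); np.save("s4.npy",s,allow_pickle=True)
```

```text
[515.07925801 209.26215746 185.33201462] [-5.50559778e-04 -1.46247070e-01  9.89247940e-01 -7.46118566e-05] [-0.42582942  0.37008417 -1.42203983] [-0.03242442 -0.03658408  0.01541179] [ 1.75214467e-01  4.19275010e-01  1.47013053e+00 -1.24051043e-04
  1.25329203e+00 -1.68909007e+00]
yaw 16.81900482436013
```

View pics/w4.png

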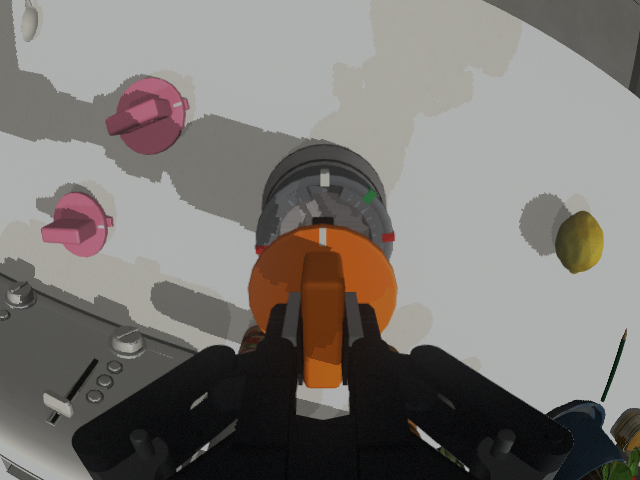

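The lid is over the grinder, with its pointer (323,237) in line with the white mark (325,178). Green at (369,196) and the reds at (388,238) and (260,250) are also visible, so I can check the centring.

Run:
```python
from g import *
s=np.load("s4.npy",allow_pickle=True).item(); im=cv2.imread("pics/w4.png")
hsv=cv2.cvtColor(im,cv2.COLOR_BGR2HSV)
q=s["ee_rot"];R=Rn.from_quat([*q[1:],q[0]]).as_matrix(); P=np.array(s["eef_pos"])
yy,xx=np.mgrid[:480,:640];H,S,V=[hsv[...,i].astype(int) for i in range(3)]
B={"w":(325,178,(S<50)&(V>135)),"g":(369,196,(H>45)&(H<85)&(S>100)),"r":(388,238,((H<8)|(H>170))&(S>120))}
for k,(u,v,m) in B.items():
    m=m&(abs(xx-u)<10)&(abs(yy-v)<12); a,b=xx[m].mean(),yy[m].mean()
    W=onz("wrist",a,b,104,s); d=W[:2]-[513.2,209.8]
    print(k,m.sum(),a,b,W[:2].round(1),"r",np.hypot(*d).round(1),"ang",np.degrees(np.arctan2(d[1],d[0])).round(1),"tool",(R.T@(W-P)).round(1))
```

```text
w 99 324.57575757575756 179.3030303030303 [473.7 198.1] r 41.3 ang -163.5 tool [42.8  1.3 81.4]
g 114 369.2543859649123 196.10526315789474 [475.6 227.7] r 41.7 ang 154.6 tool [32.4 29.1 81.4]
r 96 387.7291666666667 237.01041666666666 [497.5 248. ] r 41.3 ang 112.4 tool [ 5.5 42.1 81.3]
```

Emit:
{"name": "servo_tool", "arguments": {"deltas": [[[0,0.004,0.1],[0,0,0],0],[[0,0,0.1],[0,0,0],0],[[0,0,0.03],[0,0,0],0],[[0,0,0],[0,0,0],0],[[0,0,0],[0,0,0],0]]}}

```text
time_s: 6.65
eef_pos: [515.4, 211.0, 140.7]
ee_rot: [0.001, -0.148, 0.989, -0.0]
force: [-0.4, -0.8, -1.2]
grip_width: 0.178
grip_force: 68.8
```

Emit:
{"name": "servo_tool", "arguments": {"deltas": [[[0,0,0.02],[0,0,0],0],[[0,0,0.02],[0,0,0],0],[[0,0,0.02],[0,0,0],0],[[0,0,0],[0,0,0],0]]}}

```text
time_s: 7.05
eef_pos: [514.7, 210.9, 127.2]
ee_rot: [-0.001, -0.149, 0.989, -0.0]
force: [0.3, -0.1, -1.7]
grip_width: 0.175
grip_force: 68.8
```

Emit:
{"name": "servo_tool", "arguments": {"deltas": [[[0,0,0.015],[0,0,0],0],[[0,0,0.015],[0,0,0],0],[[0,0,0.01],[0,0,0],0],[[0,0,0],[0,0,0],0],[[0,0,0],[0,0,0],0]]}}

```text
time_s: 7.55
eef_pos: [515.0, 211.0, 119.8]
ee_rot: [0.0, -0.149, 0.989, 0.0]
force: [-0.0, -0.7, -1.4]
grip_width: 0.175
grip_force: 68.8
```

Emit:
{"name": "servo_tool", "arguments": {"deltas": [[[0,0,0.006],[0,0,0],0],[[0,0,0.006],[0,0,0],0],[[0,0,0],[0,0,0],0],[[0,0,0],[0,0,0],0],[[0,0,0],[0,0,0],0]]}}

```text
time_s: 8.05
eef_pos: [515.0, 211.0, 118.4]
ee_rot: [0.0, -0.149, 0.989, -0.0]
force: [-4.5, -1.7, 6.8]
grip_width: 0.172
grip_force: 70.0
```

Emit:
{"name": "servo_tool", "arguments": {"deltas": [[[0,0,0.005],[0,0,0],0],[[0,0,0],[0,0,0],0],[[0,0,0],[0,0,0],0],[[0,0,0],[0,0,0],0]]}}

```text
time_s: 8.45
eef_pos: [515.1, 211.0, 118.4]
ee_rot: [0.001, -0.149, 0.989, -0.0]
force: [-7.7, -2.5, 16.4]
grip_width: 0.175
grip_force: 71.3
```

Run:
```python
from h import *
s=telemetry.sense(); im=optics.capture("wrist"); print(s["eef_pos"],s["force"],s["wrist_torque"])
q=s["ee_rot"];R=Rn.from_quat([*q[1:],q[0]]).as_matrix();print("yaw",np.degrees(np.arctan2(-R[1,0],-R[0,0])))
np.save("s5.npy",s,allow_pickle=True);cv2.imwrite("pics/w5.png",im)
cv2.imwrite("pics/w5c.png",cv2.resize(im[130:400,190:460],None,fx=2.2,fy=2.2))
```

```text
[515.08613436 211.01678936 118.39729824] [-7.65856222 -2.48174326 16.39010918] [-0.31460032  1.1545837   0.02452885]
yaw 17.128098936362328
```

View pics/w5c.png

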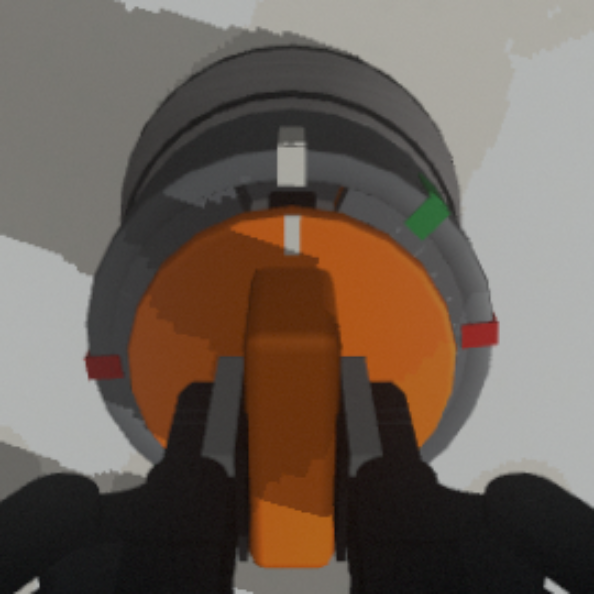

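The lid is seated: the disc rests on the rim and the pointer (292,235) is in line with the white mark (291,163). Now I'll twist clockwise about the lid's axis, easing the press.

Emit:
{"name": "servo_tool", "arguments": {"deltas": [[[0,0,-0.002],[0,0,0],0],[[0,-0.0009,0],[0,0,0.06],0],[[0,-0.0009,0],[0,0,0.06],0],[[0,-0.0009,0],[0,0,0.06],0],[[0,-0.0009,0],[0,0,0.06],0],[[0,0,0],[0,0,0],0],[[0,0,0],[0,0,0],0]]}}

```text
time_s: 9.2
eef_pos: [515.9, 210.3, 118.4]
ee_rot: [0.002, 0.039, 0.999, 0.0]
force: [-1.1, -1.0, 9.2]
grip_width: 0.178
grip_force: 70.3
```

Emit:
{"name": "servo_tool", "arguments": {"deltas": [[[0,-0.0009,0],[0,0,0.06],0],[[0,-0.0009,0],[0,0,0.06],0],[[0,-0.0009,0],[0,0,0.06],0],[[0,0,0],[0,0,0],0],[[0,0,0],[0,0,0],0],[[0,0,0],[0,0,0],0]]}}

```text
time_s: 9.8
eef_pos: [515.9, 209.6, 118.4]
ee_rot: [0.002, 0.18, 0.984, 0.0]
force: [-0.3, -2.4, 9.8]
grip_width: 0.174
grip_force: 70.3
```

Run:
```python
from h import *
s=telemetry.sense(); im=optics.capture("wrist"); print(s["eef_pos"],s["force"],s["wrist_torque"])
q=s["ee_rot"];R=Rn.from_quat([*q[1:],q[0]]).as_matrix();print("yaw",np.degrees(np.arctan2(-R[1,0],-R[0,0])))
np.save("s6.npy",s,allow_pickle=True);cv2.imwrite("pics/w6.png",im)
cv2.imwrite("pics/w6c.png",cv2.resize(im[130:400,190:460],None,fx=2.2,fy=2.2))
```

```text
[515.92364081 209.61572404 118.39753204] [-0.33390398 -2.35560654  9.76814093] [-0.38518305  0.22448393 -0.14801334]
yaw -20.700921428924854
```

View pics/w6c.png

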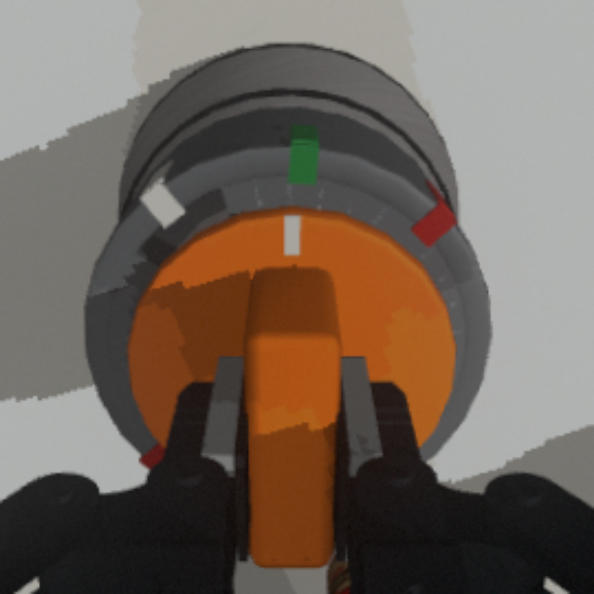

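The pointer (292,235) is about 4° short of green (304,160). There is no slip in the grip, and the spring torque is felt at the wrist.

Emit:
{"name": "servo_tool", "arguments": {"deltas": [[[0,-0.0004,0],[0,0,0.024],0],[[0,-0.0004,0],[0,0,0.024],0],[[0,0,0],[0,0,0],0],[[0,0,0],[0,0,0],0],[[0,0,0],[0,0,0],0]]}}

```text
time_s: 10.35
eef_pos: [515.9, 209.4, 118.4]
ee_rot: [0.002, 0.216, 0.976, 0.0]
force: [-1.0, -3.0, 9.0]
grip_width: 0.173
grip_force: 70.3
```

Run:
```python
from h import *
s=telemetry.sense(); im=optics.capture("wrist"); print(s["eef_pos"],s["force"],s["wrist_torque"])
q=s["ee_rot"];R=Rn.from_quat([*q[1:],q[0]]).as_matrix();P=np.array(s["eef_pos"]);print("yaw",np.degrees(np.arctan2(-R[1,0],-R[0,0])))
hsv=cv2.cvtColor(im,cv2.COLOR_BGR2HSV).astype(int);H,S,V=[hsv[...,i] for i in range(3)];yy,xx=np.mgrid[:480,:640]
c=np.array([513.2,209.8])
for n,m,z in(("green",(H>45)&(H<85)&(S>100)&(yy<260)&(yy>192)&(abs(xx-322)<50),104),("ptr",(S<90)&(V>130)&(abs(xx-323)<12)&(yy>226)&(yy<248),111)):
    W=onz("wrist",xx[m].mean(),yy[m].mean(),z,s)[:2]-c; print(n,m.sum(),xx[m].mean(),yy[m].mean(),np.hypot(*W),np.degrees(np.arctan2(-W[1],-W[0])))
```

```text
[515.90477051 209.44711892 118.42789153] [-1.01684066 -2.95959567  9.00197113] [-0.42065245  0.2342363   0.01195511]
yaw -25.002338185009375
green 244 320.39344262295083 202.4877049180328 41.7099432655992 -25.464286688979556
ptr 126 322.0 236.5 28.445682404431214 -27.09458577057908
```

Emit:
{"name": "servo_tool", "arguments": {"deltas": [[[0,0,0],[0,0,0],0],[[0,0,0],[0,0,0],0],[[0,0,0],[0,0,0],0],[[0,0,0],[0,0,0],0],[[0,0,0],[0,0,0],0],[[0,0,0],[0,0,0],0],[[0,0,0],[0,0,0],0],[[0,0,0],[0,0,0],0]]}}

```text
time_s: 11.2
eef_pos: [515.9, 209.4, 118.4]
ee_rot: [0.002, 0.216, 0.976, 0.0]
force: [-2.0, -2.0, 9.0]
grip_width: 0.175
grip_force: 70.3
```

Run:
```python
from h import *
s=telemetry.sense(); im=optics.capture("wrist"); print(s["eef_pos"],s["ee_rot"],s["force"],s["wrist_torque"]); print(telemetry.sense()["wrist_torque"])
cv2.imwrite("pics/w7c.png",cv2.resize(im[130:400,190:460],None,fx=2.2,fy=2.2))
```

```text
[515.90944446 209.41443115 118.41883652] [1.64214984e-03 2.16493077e-01 9.76282727e-01 2.96334223e-04] [-1.96791281 -2.04750133  9.02494666] [-0.3826735   0.18722016 -0.02424908]
[-4.31875688e-01  1.91810648e-01 -1.90402900e-04]
```

View pics/w7c.png

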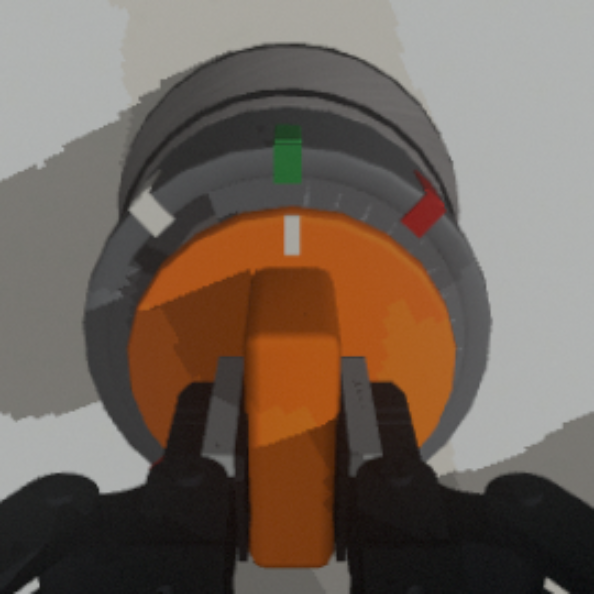

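The pointer (292,235) lines up with green (288,160). The lid is seated, gripped and steady, so I'm handing in.

```bash
python3 -c "
from rig import ctrl; print(ctrl.finish_job())"
```

```text
the job is handed in; nothing more can be done
None
```

The orange lid is fully home on the grinder, turned clockwise to within about 2° of the green marks with no click to red, and the gripper still holds it there; the job was handed in about 11 s into the 48 s, with no verdict returned.

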